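# Release a mould from the bench clamp and lay it on the cooling slab

### The job

Free the aluminium mould from the bench clamp: pull the orange knob outward, turn it from the red notch to the green one and let it snap fully in, then press the red button so that the clear lid springs open to its stop. Lift the mould out by its rib and lay it gently, flat and upright, in the middle of the dark cooling slab with its long side along the slab's long side, leaving knob and lid as they are. Do not shift the other things on the bench.

Things in the scene. Friction and masses are not known exactly. Their poses are not given: they have to be found in the camera images.
- clamp: blue and grey mould clamp, fixed, 245 deep (x), 200 wide (y). Origin on the bench; x points from its control face (front, -x) to the lid hinge, z up. Shut, the lid covers x -54..80 and its top is at z 82; open, it stands upright at x 80 and beyond, leaning away from the control face, its edge 175 over the bench
- face_mid (a point): middle of the blue sloping control face, 100 x 200, at (-109, 0, 42) in the clamp's frame; axes as the clamp's. Its outward normal n = (-0.574, 0, 0.819) in that frame leans 35 deg from vertical towards -x; upslope is (0.819, 0, 0.574)
- knob_grip (a point): middle of the bar of the orange knob on the left (+y) half of the face, on its axis, 45 above the face. The bar is 60 long, 13 thick, 18 to 60 above the face, over a black hub and steel collar of 34 radius, up to 20 high. Frame turns with the knob: z is its axis, outward along n; the bar lies along x turned by -0.6 rad about z
- selector (a joint): turn of the knob (rad), growing anticlockwise seen onto the face: about 0 in the locked notch (red dot, white-striped bar end 0.6 rad right of upslope), about 1.2 in the free notch (green dot, 0.6 rad left of upslope). End stop 1.23; it drops into the free notch from 1.12 to 1.23. Turns easily once pulled. Until it is turned free, the red button is blocked
- selector_pull (a joint): how far the knob is pulled out along its axis (m): 0 fully home in a notch, 0.012 at most. It must be out more than 0.007 to turn, against a spring of 4 to 7 N that snaps it back when it is let go over a notch
- button_top (a point): middle of the top of the red release button, 36 across, on the right (-y) half of the face, 18 above it; z points outward along n. It is pressed along -n
- release_button (a joint): travel of the red button (m): 0 up, 0.008 fully down; it springs back, takes 2.4 N to start and about 6 N fully down; the lid is released between 0.005 and 0.006. While the knob is locked it goes down only 0.002 to 0.003
- lid (a joint): opening of the clear lid with aluminium frame (rad): 0 shut and latched, 2.0 at its stop. Once released it springs open by itself within a second and stays. The hinge runs along the clamp's y at (80, 0, 50) in its frame
- lid_edge (a point): middle of the lid's free edge, 129 from the hinge
- mould_mid (a point): middle of the aluminium mould (half-way up): a block 64 (x) by 110 (y) by 25 high with a lifting rib on top, 50 long in x, 14 thick in y, 34 high. Rib top 29.5 over this point, block top 4.5 below it, underside 29.5 below it. 0.45 to 0.7 kg. It starts in the clamp's open well, x and y along the clamp's; the well's walls are 38 over the bench, 4 from the block in x and y
- slab_top (a point): middle of the top face of the dark grey cooling slab: 200 (x) by 150 (y), top 18 over the bench, fixed; its long side is x
- tray: wooden tray 200 (x) by 150 (y), 28 high, fixed, not used; origin under its middle
- mallet: goldsmith's hammer, wooden handle, 200 long, lying; bystander; origin at its underside, about the middle
- bowl: white ceramic bowl, 90 across, 50 high; bystander; origin at its underside, about the middle
- jar: glass jar with red lid, 68 across, 85 high; bystander; origin at its underside, about the middle
- spool: wooden spool, 60 across, 50 high; bystander; origin at its underside, about the middle
- mandrel: stepped steel ring stick with a wooden handle, 160 long, lying in the wooden tray; bystander; origin at its underside, about the middle
- bur_block: wooden block 70 x 160 x 50 with burs standing in it (105 high in all); bystander; origin at its underside, about the middle
- doming_block: steel cube of 60; bystander; origin at its underside, about the middle
- mould: the same aluminium mould; origin at the middle of its underside
Things that resemble listed ones, but are neither listed nor needed, are in the scene too. Of the things that look like the part that bears slab_top, take the one that is nearest to the robot's base at the start.

How it is judged:
On the way, in this order (a step that is already met when the one before it is completed fails the run):
1. the knob is turned to the green notch and has snapped fully in (value of joint selector above 1.08 rad and value of joint selector_pull below 0.003 m), for 0.2 s.
2. the red button is pressed down (value of joint release_button above 0.004 m).
3. the lid has sprung open to its stop (value of joint lid above 1.85 rad), for 0.2 s.
4. the mould is lifted clear of the clamp (height (world z) of mould_mid above 0.085 m), for 0.1 s.
At the end, for the whole second after the job is handed in: the mould rests flat (within 0.1 rad) and still on the slab, its middle within 30 mm of the slab's in each direction, its long side within 0.3 rad of the slab's; the lid is open (over 1.85 rad) and the knob home (under 3 mm out) in the green notch (over 1.08 rad) (all of step 1 and x of mould_mid in the frame of slab_top between -0.03 and 0.03 m and y of mould_mid in the frame of slab_top between -0.03 and 0.03 m and z of mould_mid in the frame of slab_top between 0.026 and 0.034 m and angle between mould_mid's own z axis and vertical below 0.1 rad and angle between the y axis of mould_mid and the x axis of slab_top, either way round below 0.3 rad and linear speed of mould below 0.02 m/s and value of joint lid above 1.85 rad); the robot touches nothing.
It fails at once if the mould comes down hard on the slab (over 0.5 m/s within 20 mm of it) (linear speed of mould above 0.5 m/s and z of mould_mid in the frame of slab_top between 0 and 0.05 m and horizontal distance between mould_mid and slab_top below 0.12 m).
It fails at once if another thing on the bench is shifted by more than 30 mm (distance of any of mallet, bowl, jar, spool, mandrel, bur_block, doming_block from where it was at the start of the episode above 0.03 m).
It also fails if it takes over 61 s, if anything falls off the work surface, if the arm or the gripper's body presses on something with over 40 N, if the wrist force passes 120 N, or if a joint passes its speed limit or range.

### The arm

A 6-joint arm with a two-finger parallel gripper is mounted at the origin on the work surface. World frame = base frame: x ahead of the robot, y to its left, z up, the work surface at z = 0. Lengths are in m, angles in rad, forces in N, time in s.
With the tool pointing down it reaches from about 0.275 to 0.775 m from the base axis. Payload 14.6 kg.
Tool frame: the origin (TCP) lies midway between the tips of the shut fingers; the grasp point (between the pads) lies 19 mm behind it (r.tcp_to_grasp is the distance from the TCP to the grasp point, in m); y points along the fingers, x is the direction in which the jaws open and shut, and the axes are right-handed (so a half turn about y gives the same grasp; the last joint's range is limited). The gripper opens to 85 mm and grips with 20 to 120 N. Pads are 22 mm wide; open, the fingers measure 114 mm over their backs; the gripper's body (76 mm by 85 mm) begins 54 mm behind the grasp point. The pads swing forward as they close: fully open they stand 13 mm farther back than shut.
Start: joints at [-1.32, 0.263, -0.048, 1.259, 0, 1.415], TCP at [0.207, -0.482, 0.231] pointing down, gripper open.
Joint ranges: [-2.65, 2.65], [-0.89, 1.7], [-1.18, 1.37], [-2.13, 2.11], [-1.35, 1.29], [-3.14, 3.14]. Speed limits (rad/s): [1.89, 1.89, 2.57, 2.79, 3.14, 3.14].

### API

Orientations are given as [roll, pitch, yaw] about the fixed x, y, z axes, in that order (R = Rz(yaw) Ry(pitch) Rx(roll)).
In Python, from station import observe, viewer, order, finder, r gives the robot as it stands.
- The arm moves only by the tool play_rows, never from a script. Its argument "motion" is a list of rows, each an object with "translation": the shift along the tool's x, y, z in cm, a list of three; "rot": the turn, a rotation vector about the tool's x, y, z in rad, a list of three. In form: [{"translation": [x, y, z], "rot": [ax, ay, az]}, ...]. A call has 1 to 8 rows; each row shifts and turns the commanded pose from where the row before left it, along the tool's axes as they then stand; what a row does not reach is not made up. A row lasts 1/12 s, in which the tool goes at most 41.7 mm and 7.16 degrees, less where a joint would pass 70% of its speed; a pose out of reach is approached as far as the arm can. A call with a gripper value outside its range is refused whole. "grip" is the closure, from -1 (fully open) to 1 (shut), set as the call begins (left out, the last holds). The fingers move at their own pace and stop on an object; the grip force is fixed at half the most. Time passes only in rows, so rows that do not move let the fingers close. It gives the time, the measured TCP pose, the force and the opening at its end, in the units of the state.
- observe(): the state, without advancing time (a new reading comes with each control period).
- viewer.snapshot(name): name is "scene" or "side" or "wrist"; returns (picture, depth): 480x640x3 uint8, red, green, blue; 480x640 float32, m along the optical axis (not along the pixel's ray), 0 where there is no reading.
- viewer.camera_params(name): a dict with "camera_matrix" (3x3 intrinsics, pixels), "world_to_cam" (4x4, takes a point from world to camera coordinates). Camera axes: x right, y down, z forward; pixel columns grow to the right and rows downward; lengths in m; the calibration is good to about 2 mm. A picture is of the moment at which its call begins: read the wrist's pose just before it. camera_params takes no time and is no camera call; for the wrist camera it gives the pose at the moment of the call.
- order.finish_job(): hands the job in, once; it reports no verdict.
Trained networks look in the newest picture that a camera, given by its name, has taken for a name from the list of things; names that differ only in an ending like _2 or _b are one class to them, and where a whole thing is asked for, a point or a joint stands for the part that bears it (a point fixed in the world has none). Each returns a list of dicts, best first, with "confidence" (0 to 1); they miss things now and then, are a little off and sometimes report something else, mostly with a low value. They report only what shows in the picture. A call takes as long as a camera call. They do not tell look-alikes from the thing itself.
- finder.spot_in(name, camera): "rect" ([left, top, right, bottom] in pixels, round what is visible of it).
- finder.trace(name, camera): "pixels" (480x640 bool, what is visible of it) and "rect" ([left, top, right, bottom] in pixels, round what is visible of it).
The state is a dict: "time": time; "q": joint angles; "qvel": joint speeds; "joint_torque": joint torques, N m; "position": TCP position; "eef_rot": TCP orientation; "contact_force": force on the tool from outside, world axes, zero at the start; "torque": the same for the moment, N m; "gripper_width": finger opening in m.
Only numpy, scipy, OpenCV 4.12 (cv2) and the standard library are available. Lean on these libraries where they do the work, as an engineer would, in place of code of your own. Each camera call takes 0.05 s, during which the arm holds its last target.

## Working session

There is one attempt and no reset: what is moved stays moved. The work goes in short steps, Python scripts to look and compute and a tool call to move; the robot and the scene stay as the last step left them, time stands still between calls to the robot, and variables do not carry over. Pictures are saved under pics/ and viewed, and the job is handed in when it is done.

Besides the shell and the picture viewer there is one more tool, called after "Request:" as name([rows], argument=value, ...), one row to a line, values as JSON. play_rows: Moves the arm, as the interface text tells. Its arguments: {"type":"object","properties":{"motion":{"type":"array","items":{"type":"object","properties":{"translation":{"type":"array","items":{"type":"number"}},"rot":{"type":"array","items":{"type":"number"}}}}},"grip":{"type":"number"}},"required":["motion"]}

```bash
ls -la; mkdir -p pics; python3 - <<'E'
from station import observe, viewer, order, finder, r
import cv2, numpy as np, pickle
print(observe())
for c in ["scene","side","wrist"]:
    p=viewer.camera_params(c)
    im,d=viewer.snapshot(c)
    pickle.dump((im,d,p),open(f"pics/{c}0.pkl","wb"))
    cv2.imwrite(f"pics/{c}0.png",im[:,:,::-1])
    print(c,p)
E
```

```text
total 12
drwxr-xr-x  3 agent agent 4096 Dec  6 09:29 .
drwxr-xr-x 23 root  root  4096 Dec  6 09:29 ..
drwxr-xr-x  2 agent agent 4096 Dec  6 09:29 pics
{'time': 0.0, 'q': array([-1.32030449e+00,  2.63546107e-01, -4.89245783e-02,  1.25940886e+00,
       -4.53924848e-05,  1.41549397e+00]), 'qvel': array([-2.58860308e-03, -5.92910512e-04, -4.33020582e-05,  9.21665338e-04,
        2.02142732e-03, -3.65006557e-04]), 'joint_torque': array([-4.27002306e-03, -6.37614655e+01,  3.84562862e+01,  1.37183414e-02,
       -1.66634745e-04, -5.13236174e-06]), 'position': array([ 0.20715648, -0.48210417,  0.23081762]), 'eef_rot': array([-1.57067362e+00,  1.07719853e-03, -1.16500205e+00]), 'contact_force': array([-0.36782536, -0.38141226,  0.45885896]), 'torque': array([0.0694547 , 0.04293011, 0.02152554]), 'gripper_width': 0.08520048476478764}
scene {'camera_matrix': array([[517.90444174,   0.        , 320.90227625],
       [  0.        , 517.90444174, 239.36091169],
       [  0.        ,   0.        ,   1.        ]]), 'world_to_cam': array([[-0.62350563,  0.7816148 ,  0.01786174,  0.23948794],
       
[... 454 characters left out ...]
 0.54506584, -0.8110614 ,  0.11277465],
       [ 0.2823464 , -0.76036708, -0.58491232,  1.35515245],
       [ 0.        ,  0.        ,  0.        ,  1.        ]])}
wrist {'camera_matrix': array([[349.50866277,   0.        , 317.40045967],
       [  0.        , 349.50866277, 233.93346461],
       [  0.        ,   0.        ,   1.        ]]), 'world_to_cam': array([[ 3.94460101e-01, -9.18913032e-01, -2.60294746e-04,
        -5.24969633e-01],
       [-8.69301675e-01, -3.73255311e-01,  3.24029428e-01,
        -4.14617462e-02],
       [-2.97852021e-01, -1.27590406e-01, -9.46046966e-01,
         3.81513814e-01],
       [ 0.00000000e+00,  0.00000000e+00,  0.00000000e+00,
         1.00000000e+00]])}
```

View pics/scene0.png

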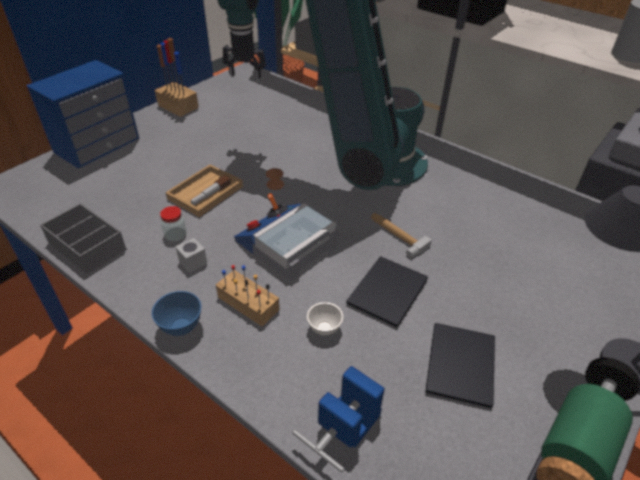

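View pics/side0.png

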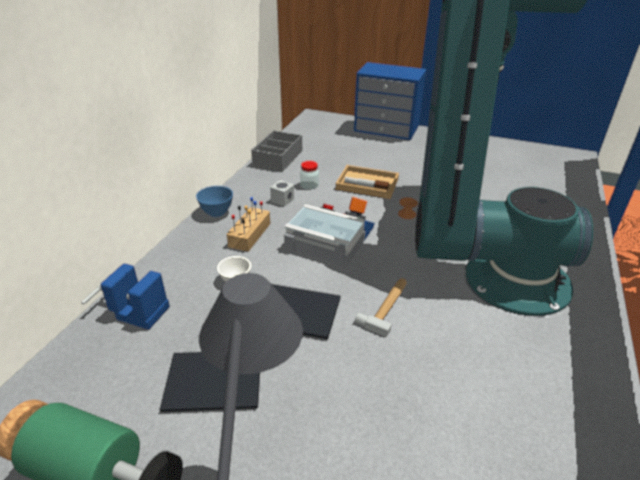

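View pics/wrist0.png

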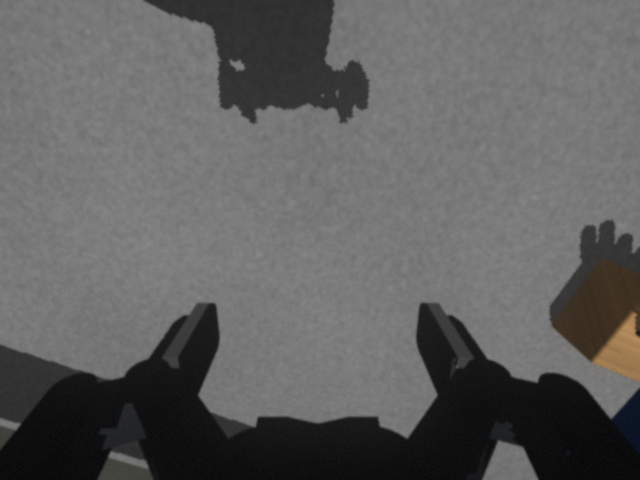

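The scene view shows the clamp at about (290,235) and two dark slabs at (388,290) and (462,365). The hammer is at (405,235), with the white bowl at (325,320) and the bur block at (248,295). I'll localise these with the networks and depth.

```bash
cat > h.py <<'E'
import numpy as np, cv2, pickle
from scipy.spatial.transform import Rotation as Rot
def cloud(d,p,mask=None):
    K=p["camera_matrix"];T=np.linalg.inv(p["world_to_cam"])
    v,u=np.nonzero((d>0)&(mask if mask is not None else True))
    z=d[v,u];P=np.stack([(u-K[0,2])/K[0,0]*z,(v-K[1,2])/K[1,1]*z,z],1)
    return P@T[:3,:3].T+T[:3,3],u,v
def proj(P,p):
    P=np.atleast_2d(P);c=P@p["world_to_cam"][:3,:3].T+p["world_to_cam"][:3,3]
    q=c@p["camera_matrix"].T;return q[:,:2]/q[:,2:]
E
python3 - <<'E'
from station import observe, viewer, order, finder, r
from h import *
out={}
ims={}
for c in ["scene","side"]:
    p=viewer.camera_params(c); im,d=viewer.snapshot(c); ims[c]=(im,d,p)
    for n in ["slab_top","clamp","knob_grip","button_top","lid_edge","mould"]+(["mallet","bowl","jar","bur_block","doming_block","tray","spool"] if c=="scene" else []):
        res=finder.trace(n,c)
        out[c,n]=res
        for k in res[:3]:
            P,u,v=cloud(d,p,k["pixels"])
            if len(P): print(c,n,round(k["confidence"],2),np.round(k["rect"]),"med",np.round(np.median(P,0),3),"min",np.round(np.percentile(P,2,axis=0),3),"max",np.round(np.percentile(P,98,axis=0),3))
            else: print(c,n,k["confidence"],k["rect"])
pickle.dump((ims,out),open("pics/m1.pkl","wb"))
print(observe()["time"])
E
```

```text
scene slab_top 0.72 [427. 322. 495. 411.] med [0.616 0.605 0.017] min [0.505 0.514 0.009] max [0.711 0.692 0.021]
scene slab_top 0.69 [346. 256. 428. 329.] med [0.534 0.343 0.017] min [0.425 0.265 0.008] max [0.623 0.416 0.022]
scene clamp 0.96 [235. 196. 338. 282.] med [0.58  0.043 0.072] min [ 0.465 -0.097  0.007] max [0.657 0.122 0.084]
scene knob_grip 0.63 [264. 192. 285. 212.] med [ 0.511 -0.084  0.077] min [ 0.419 -0.187 -0.003] max [ 0.52  -0.067  0.104]
scene button_top 0.43 [246. 220. 261. 229.] med [ 0.599 -0.084  0.058] min [ 0.581 -0.105  0.047] max [ 0.612 -0.075  0.066]
scene lid_edge 0.59 [252. 204. 334. 270.] med [0.574 0.043 0.079] min [ 0.463 -0.027  0.045] max [0.656 0.11  0.084]
scene mould 0.3 [246. 219. 260. 231.] med [ 0.599 -0.085  0.058] min [ 0.581 -0.108  0.046] max [ 0.612 -0.075  0.066]
scene mallet 0.64 [372. 213. 433. 258.] med [0.316 0.274 0.021] min [0.288 0.139 0.001] max [0.371 0.334 0.028]
scene bowl 0.72 [308. 299. 343. 334.] med [0.711 0.272 0.028] min [ 0.672  0.222 -0.001] max [0.767 0.322 0.051]
scene bowl 0.46 [213. 268. 281. 324.] med [0.802
[... 1244 characters left out ...]
amp 0.85 [285. 197. 376. 270.] med [0.529 0.068 0.073] min [ 0.446 -0.102  0.003] max [0.649 0.127 0.086]
side clamp 0.17 [398. 197. 416. 220.] med [ 0.358 -0.209  0.027] min [ 0.332 -0.252  0.001] max [ 0.385 -0.188  0.054]
side knob_grip 0.76 [352. 197. 367. 216.] med [ 0.494 -0.091  0.075] min [ 0.475 -0.165  0.012] max [ 0.516 -0.066  0.102]
side knob_grip 0.47 [336. 167. 399. 197.] med [ 0.539 -0.372  0.015] min [ 0.438 -0.441  0.001] max [ 0.633 -0.284  0.031]
side lid_edge 0.72 [284. 204. 363. 254.] med [0.546 0.052 0.08 ] min [ 0.454 -0.033  0.039] max [0.65  0.113 0.084]
side mould 0.43 [305. 233. 343. 245.] med [0.566 0.067 0.039] min [0.503 0.059 0.033] max [0.609 0.107 0.077]
1.2
```

```bash
python3 - <<'E'
from h import *
ims,out=pickle.load(open("pics/m1.pkl","rb"))
def rect(P): 
    r=cv2.minAreaRect((P[:,:2]*1000).astype(np.float32)); return np.round(r[0],1),np.round(r[1],1),round(r[2],2)
for c in ["scene","side"]:
    im,d,p=ims[c]
    P,u,v=cloud(d,p)
    m=(P[:,2]>.074)&(P[:,2]<.090)&(abs(P[:,0]-.56)<.16)&(P[:,1]>-.06)&(P[:,1]<.16)
    Q=P[m]; print(c,"lid",len(Q),rect(Q))
    # plane fit of face: points below lid on -y side
    for i,k in enumerate(out[c,"slab_top"][:2]):
        Q,_,_=cloud(d,p,k["pixels"]); Q=Q[(abs(Q[:,2]-.018)<.006)]; print(" slab",rect(Q),np.median(Q[:,2]))
# tops of all combined
    B=im.astype(int); blue=(B[:,:,2]>B[:,:,0]+30)&(B[:,:,2]>60)
    Q,u,v=cloud(d,p,blue&(d>0)); s=(abs(Q[:,0]-.55)<.2)&(Q[:,1]>-.15)&(Q[:,1]<.05)&(Q[:,2]>.01)
    Q=Q[s];print(" blue",len(Q))
    if len(Q)>20:
        mu=np.median(Q,0)
        for _ in range(5):
            w=Q; 
        c0=Q.mean(0);U,S,Vt=np.linalg.svd(Q-c0);print(c0,Vt[2],S)
im,d,p=ims["scene"]
big=cv2.resize(im[170:330,190:430],None,fx=3.3,fy=3.3,interpolation=cv2.INTER_CUBIC)
cv2.imwrite("pics/crop1.png",big[:,:,::-1])
im,d,p=ims["side"]
big=cv2.resize(im[160:350,220:430],None,fx=3,fy=3,interpolation=cv2.INTER_CUBIC)
cv2.imwrite("pics/crop2.png",big[:,:,::-1])
E
```

```text
scene lid 2282 (array([554.5,  40.7]), array([138. , 202.3]), 84.95)
 slab (array([605.8, 600.5]), array([204. , 150.2]), 23.96) 0.017255131010235014
 slab (array([524.1, 338.1]), array([206. , 151.1]), 7.58) 0.01724903879561701
 blue 315
[ 0.57139413 -0.06723458  0.05262327] [ 0.03157271  0.54491568 -0.83789621] [1.07717102 0.48967201 0.04973615]
side lid 1851 (array([553.9,  40.3]), array([143.8, 200.4]), 85.51)
 slab (array([603.7, 602.1]), array([200.2, 152.5]), 23.75) 0.018621401072978827
 slab (array([508.8, 338.9]), array([176.2, 151.5]), 6.56) 0.018471768489123908
 blue 96
[ 0.44583365 -0.04917117  0.0359132 ] [-0.99577842  0.08732036  0.02829284] [0.2432901  0.11816823 0.0135865 ]
```

View pics/crop1.png

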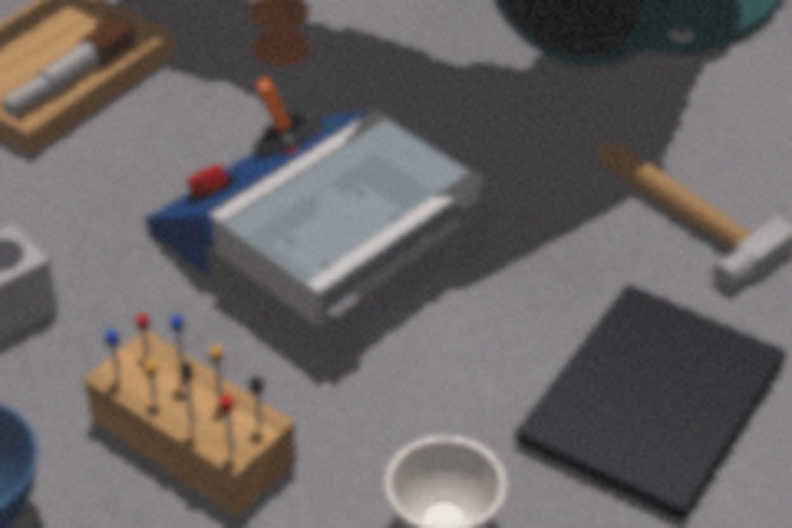

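View pics/crop2.png

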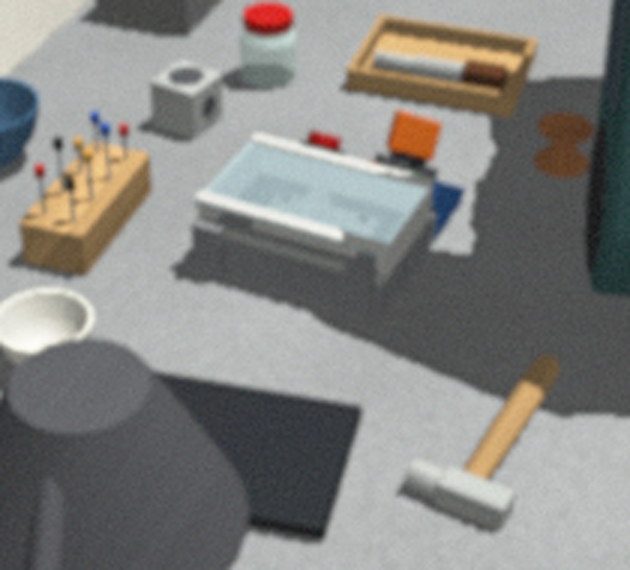

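```bash
cat >> h.py <<'E'
psi=np.radians(85.1); O=np.array([.5532,.0275,0])
Rc=Rot.from_euler("z",psi).as_matrix()
def c2w(P): return O+Rc@np.asarray(P)
n=Rc@np.array([-.5736,0,.8192]); up=Rc@np.array([.8192,0,.5736]); cy=Rc@np.array([0,1.,0]); fm=c2w([-109,0,42] if 0 else [-.109,0,.042])
def toolR(approach,x):
    y=approach/np.linalg.norm(approach); x=x-y*(x@y); x/=np.linalg.norm(x)
    return np.stack([x,y,np.cross(x,y)],1)
def plan(st,p1,R1,N=None):
    """rows from state to target"""
    R0=Rot.from_euler("xyz",st["eef_rot"]); p0=np.array(st["position"])
    w=(R0.inv()*Rot.from_matrix(R1)).as_rotvec(); D=np.asarray(p1)-p0
    k=max(1,int(np.ceil(max(np.linalg.norm(D)/.040,np.degrees(np.linalg.norm(w))/6.9)))) if N is None else N
    print("total dist",np.round(np.linalg.norm(D),4),"ang",np.round(np.linalg.norm(w),3),"rows",k, "w total",np.round(w,3))
    for i in range(k):
        Ri=R0*Rot.from_rotvec(w*i/k)
        t=Ri.inv().apply(D/k)*100
        print("%d tr [%.2f, %.2f, %.2f] rot [%.3f, %.3f, %.3f]"%(i,*t,*(w/k)))
def show(st):
    print("t",round(st["time"],2),"pos",np.round(st["position"],4),"rpy",np.round(st["eef_rot"],3),"F",np.round(st["contact_force"],1),"w",round(st["gripper_width"],4),"q",np.round(st["q"],2))
E
python3 - <<'E'
from station import observe, viewer, order, finder, r
from h import *
print([a for a in dir(r) if a[0]!='_'], r.tcp_to_grasp)
ims,out=pickle.load(open("pics/m1.pkl","rb"))
for c in ["scene","side"]:
    im,d,p=ims[c]; B=im.astype(int)
    for nm,m in (("orange",(B[:,:,0]>150)&(B[:,:,1]>50)&(B[:,:,1]<130)&(B[:,:,2]<80)),("red",(B[:,:,0]>110)&(B[:,:,1]<50)&(B[:,:,2]<60))):
        Q,u,v=cloud(d,p,m); s=(abs(Q[:,0]-.55)<.15)&(abs(Q[:,1]+.09)<.1); Q=Q[s]
        if len(Q)==0: continue
        L=(Q-O)@Rc; F=np.stack([(Q-fm)@up,(Q-fm)@cy,(Q-fm)@n],1)*1000
        print(c,nm,len(Q),"face coords up,y,n: med",np.round(np.median(F,0)),"min",np.round(F.min(0)),"max",np.round(F.max(0)))
    B=im.astype(int); blue=(B[:,:,2]>B[:,:,0]+30)&(B[:,:,2]>60)
    Q,u,v=cloud(d,p,blue); s=(abs(Q[:,0]-.55)<.2)&(Q[:,1]>-.15)&(Q[:,1]<.05)&(Q[:,2]>.01); Q=Q[s]
    F=np.stack([(Q-fm)@up,(Q-fm)@cy,(Q-fm)@n],1)*1000
    print(c,"blue",np.round(np.percentile(F,[2,50,98],axis=0)))
st=observe(); T=np.linalg.inv(viewer.camera_params("wrist")["world_to_cam"])
R0=Rot.from_euler("xyz",st["eef_rot"]).as_matrix()
print("cam in tool",R0.T@(T[:3,3]-st["position"]),"axis",R0.T@T[:3,2])
kg=fm+.045*n+.05*cy
print("n",n,"face mid",fm,"knob guess",kg,"button",fm+.018*n-.05*cy)
b=-(np.sin(.6)*up+np.cos(.6)*cy)
plan(st,kg+.15*n,toolR(-n,b))
E
```

```text
['MotionError', 'tcp_to_grasp'] 0.0187
scene orange 13 face coords up,y,n: med [ 8. 32. 59.] min [-12. -51.  19.] max [29. 53. 61.]
scene red 22 face coords up,y,n: med [ 15. -52.  16.] min [  5. -68.   9.] max [ 22. -41.  20.]
scene blue [[ -43. -101.  -13.]
 [  28.  -30.    0.]
 [  52.   95.    2.]]
side orange 173 face coords up,y,n: med [ 9. 48. 38.] min [-22. -47.  12.] max [32. 64. 57.]
side red 19 face coords up,y,n: med [ 16. -41.  10.] min [  8. -55.   6.] max [ 24. -32.  13.]
side blue [[-33.  96. -46.]
 [ 18. 101. -16.]
 [ 52. 102.  -2.]]
cam in tool [ 0.00019788 -0.14331515  0.08424097] axis [ 4.99472743e-04  9.46006224e-01 -3.24148074e-01]
n [-0.04899515 -0.57150366  0.8192    ] face mid [ 0.54388956 -0.08110164  0.042     ] knob guess [ 0.49186751 -0.10254846  0.078864  ] button [ 0.59282491 -0.09565955  0.0567456 ]
total dist 0.4053 ang 0.772 rows 11 w total [ 0.412 -0.464  0.459]
0 tr [-1.46, 0.27, 3.37] rot [0.037, -0.042, 0.042]
1 tr [-1.30, 0.45, 3.42] rot [0.037, -0.042, 0.042]
2 tr [-1.14, 0.63, 3.45] rot [0.037, -0.042, 0.042]
3 tr [-0.96, 0.81, 3.46] rot [0.037, -0.042, 0.042]
4 tr [-0.78, 0.97, 3.47] rot [0.037, -0.042, 0.042]
5 tr [-0.59, 1.13, 3.46] rot [0.037, -0.042, 0.042]
6 tr [-0.39, 1.28, 3.43] rot [0.037, -0.042, 0.042]
7 tr [-0.19, 1.42, 3.39] rot [0.037, -0.042, 0.042]
8 tr [0.01, 1.55, 3.34] rot [0.037, -0.042, 0.042]
9 tr [0.22, 1.67, 3.28] rot [0.037, -0.042, 0.042]
10 tr [0.43, 1.78, 3.20] rot [0.037, -0.042, 0.042]
```

What could be mistaken for the targets, in scene-camera pixels:
- **Knob:** orange bar at (272,202). The brown spool at (275,178) could be confused with it.
- **Button:** red, at (253,225). The jar's red lid is at (171,215).
- **Slab:** the dark plates are at (388,290) and (462,365). The first is nearer the base (0.62 m against 0.85 m), so I choose that one.

The close crops confirm these. I'm moving to a pose above the knob along its axis.

Request:
play_rows([
  {"translation": [-1.46,0.27,3.37],"rot": [0.037,-0.042,0.042]},
  {"translation": [-1.3,0.45,3.42],"rot": [0.037,-0.042,0.042]},
  {"translation": [-1.14,0.63,3.45],"rot": [0.037,-0.042,0.042]},
  {"translation": [-0.96,0.81,3.46],"rot": [0.037,-0.042,0.042]},
  {"translation": [-0.78,0.97,3.47],"rot": [0.037,-0.042,0.042]},
  {"translation": [-0.59,1.13,3.46],"rot": [0.037,-0.042,0.042]},
  {"translation": [-0.39,1.28,3.43],"rot": [0.037,-0.042,0.042]},
  {"translation": [-0.19,1.42,3.39],"rot": [0.037,-0.042,0.042]},
], grip=-1)

```text
time: 1.87
position: [0.4099, -0.2673, 0.2096]
eef_rot: [-1.212, 0.275, -0.771]
contact_force: [-0.2, -0.3, -0.1]
gripper_width: 0.0857
```

Request:
play_rows([
  {"translation": [0.01,1.55,3.34],"rot": [0.037,-0.042,0.042]},
  {"translation": [0.22,1.67,3.28],"rot": [0.037,-0.042,0.042]},
  {"translation": [0.43,1.78,3.2],"rot": [0.037,-0.042,0.042]},
  {"translation": [0,0,0],"rot": [0,0,0]},
  {"translation": [0,0,0],"rot": [0,0,0]},
])

```text
time: 2.28
position: [0.4851, -0.1874, 0.2002]
eef_rot: [-1.05, 0.336, -0.596]
contact_force: [-0.1, -0.3, -0.6]
gripper_width: 0.0852
```

```bash
cat > look.py <<'E'
import sys
from station import observe, viewer, order, finder, r
from h import *
def look(c,tag):
    p=viewer.camera_params(c); im,d=viewer.snapshot(c)
    pickle.dump((im,d,p),open(f"pics/{tag}.pkl","wb")); cv2.imwrite(f"pics/{tag}.png",im[:,:,::-1]); return im,d,p
E
python3 - <<'E'
from look import *
st=observe(); show(st)
im,d,p=look("wrist","w1")
for nme in ["knob_grip","button_top"]:
    for k in finder.trace(nme,"wrist")[:2]:
        P,u,v=cloud(d,p,k["pixels"]); F=np.stack([(P-fm)@up,(P-fm)@cy,(P-fm)@n],1)*1000
        print(nme,round(k["confidence"],2),np.round(k["rect"]),np.round(np.percentile(F,[2,50,98],axis=0)).tolist())
B=im.astype(int)
m=(B[:,:,0]>150)&(B[:,:,1]>50)&(B[:,:,1]<140)&(B[:,:,2]<80)
P,u,v=cloud(d,p,m);F=np.stack([(P-fm)@up,(P-fm)@cy,(P-fm)@n],1)*1000
F=F[F[:,2]>54]; print("orange top",len(F),np.median(F,0),cv2.minAreaRect(F[:,:2].astype(np.float32)))
E
```

```text
t 2.28 pos [ 0.4851 -0.1874  0.2002] rpy [-1.05   0.336 -0.596] F [-0.1 -0.3 -0.6] w 0.0852 q [-0.78  0.51  0.08  1.57  0.45  1.38]
knob_grip 0.73 [303. 169. 343. 252.] [[-24.0, 25.0, 7.0], [3.0, 42.0, 58.0], [27.0, 63.0, 62.0]]
button_top 0.85 [387. 126. 430. 170.] [[-15.0, -66.0, 9.0], [1.0, -50.0, 19.0], [17.0, -34.0, 20.0]]
orange top 154 [-117.05905338  145.8978474    96.4650601 ] ((-121.91624450683594, 51.370635986328125), (210.4273681640625, 226.17742919921875), 42.56106185913086)
```

View pics/w1.png

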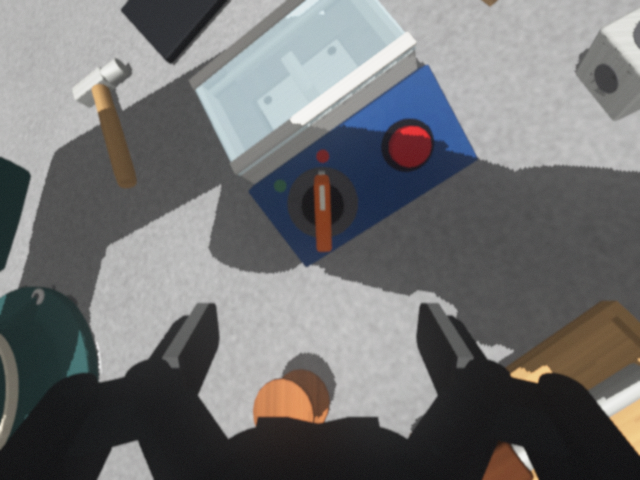

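The wrist view shows the knob bar from (322,172) to (323,250), with its white stripe at the red-dot end (323,156). The green dot is at (280,186) and the button at (410,145). Next I refine the knob axis.

```bash
python3 - <<'E'
from look import *
im,d,p=pickle.load(open("pics/w1.pkl","rb"))
P,u,v=cloud(d,p);F=np.stack([(P-fm)@up,(P-fm)@cy,(P-fm)@n],1)*1000
s=(abs(F[:,2]-59)<5)&(abs(F[:,0])<45)&(abs(F[:,1]-48)<50); G=F[s]
print(len(G),G.mean(0),"n",np.median(G[:,2]),cv2.minAreaRect(G[:,:2].astype(np.float32)))
# face plane + extents
B=im[v,u].astype(int); bl=(B[:,2]>B[:,0]+30)&(abs(F[:,0])<70)&(abs(F[:,1])<120)&(abs(F[:,2])<8); G2=F[bl]
A=np.c_[G2[:,:2],np.ones(len(G2))]; print("plane",np.linalg.lstsq(A,G2[:,2],rcond=None)[0], np.percentile(G2,[1,99],axis=0), cv2.minAreaRect(G2[:,:2].astype(np.float32)))
# collar/hub dark
s=(F[:,2]>6)&(F[:,2]<24)&(abs(F[:,0])<45)&(abs(F[:,1]-48)<45); print("collar",np.percentile(F[s],[1,50,99],axis=0), cv2.minEnclosingCircle(F[s][:,:2].astype(np.float32)))
print(Rot.from_matrix(toolR(-n,-(np.sin(.6)*up+np.cos(.6)*cy))).as_euler("xyz"))
E
```

```text
1087 [ 1.65454586 43.44494648 60.49866804] n 60.65207309698639 ((-0.03508567810058594, 44.51338195800781), (13.004579544067383, 60.559356689453125), 57.79375457763672)
plane [-0.00158275 -0.00139843  0.90543103] [[-47.98015184 -98.50791916  -1.02953272]
 [ 49.51439393  96.60822413   2.91542189]] ((0.199615478515625, -0.7983474731445312), (198.92428588867188, 99.73057556152344), 89.90547180175781)
collar [[-31.76297366  12.21155588   6.10197227]
 [  2.02252232  41.37600355  13.14421928]
 [ 32.17762168  76.17748253  22.16054981]] ((0.1304352730512619, 44.329612731933594), 33.906375885009766)
[-1.04679555  0.32982078 -0.59634806]
```

```bash
python3 - <<'E'
from look import *
st=observe(); show(st)
K=fm+.0445*cy+.001*n
x=-(np.sin(.58)*up+np.cos(.58)*cy)
plan(st,K+.027*n,toolR(-n,x),4)
E
```

```text
t 2.43 pos [ 0.4841 -0.1889  0.2012] rpy [-1.051  0.334 -0.599] F [ 1.  -0.5 -0.1] w 0.0856 q [-0.78  0.51  0.08  1.57  0.45  1.38]
total dist 0.1671 ang 0.025 rows 4 w total [ 0.004 -0.025 -0.002]
0 tr [0.12, 4.17, 0.12] rot [0.001, -0.006, -0.000]
1 tr [0.11, 4.17, 0.11] rot [0.001, -0.006, -0.000]
2 tr [0.11, 4.17, 0.11] rot [0.001, -0.006, -0.000]
3 tr [0.11, 4.17, 0.10] rot [0.001, -0.006, -0.000]
```

Request:
play_rows([
  {"translation": [0.11,3.5,0.11],"rot": [0.001,-0.006,0]},
  {"translation": [0.11,3.5,0.11],"rot": [0.001,-0.006,0]},
  {"translation": [0.11,3.2,0.11],"rot": [0.001,-0.006,0]},
  {"translation": [0.11,2.5,0.11],"rot": [0.001,-0.006,0]},
  {"translation": [0,0,0],"rot": [0,0,0]},
  {"translation": [0,0,0],"rot": [0,0,0]},
])

```text
time: 2.93
position: [0.4958, -0.1154, 0.0981]
eef_rot: [-1.04, 0.323, -0.577]
contact_force: [-0.4, -0.8, -0.0]
gripper_width: 0.0856
```

```bash
python3 - <<'E'
from look import *
st=observe(); show(st)
K=fm+.0445*cy+.001*n
x=-(np.sin(.58)*up+np.cos(.58)*cy)
plan(st,K+.027*n,toolR(-n,x),2)
im,d,p=look("wrist","w2")
E
```

```text
t 2.93 pos [ 0.4958 -0.1154  0.0981] rpy [-1.04   0.323 -0.577] F [-0.4 -0.8 -0. ] w 0.0856 q [-0.67  0.52 -0.19  1.23  0.5   1.47]
total dist 0.0399 ang 0.003 rows 2 w total [-0.001 -0.001 -0.003]
0 tr [0.05, 1.99, -0.02] rot [-0.000, -0.000, -0.002]
1 tr [0.04, 1.99, -0.02] rot [-0.000, -0.000, -0.002]
```

View pics/w2.png

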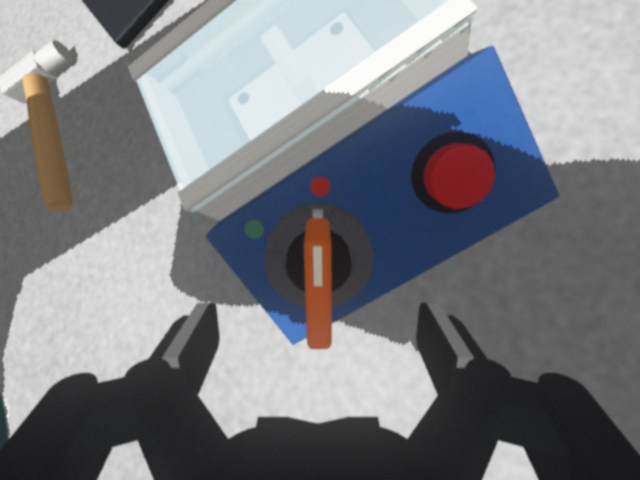

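The knob bar (318,285) is vertical and centred between the fingers, and the button at (460,175) is well clear. I'm descending and closing.

Request:
play_rows([
  {"translation": [0.04,2.0,-0.02],"rot": [0,0,-0.002]},
  {"translation": [0.04,2.0,-0.02],"rot": [0,0,-0.002]},
  {"translation": [0,0,0],"rot": [0,0,0]},
])

```text
time: 3.23
position: [0.4983, -0.0928, 0.064]
eef_rot: [-1.04, 0.32, -0.579]
contact_force: [-0.2, 0.4, 0.5]
gripper_width: 0.0854
```

Request:
play_rows([
  {"translation": [0,0,0],"rot": [0,0,0]},
  {"translation": [0,0,0],"rot": [0,0,0]},
  {"translation": [0,0,0],"rot": [0,0,0]},
  {"translation": [0,0,0],"rot": [0,0,0]},
  {"translation": [0,0,0],"rot": [0,0,0]},
  {"translation": [0,0,0],"rot": [0,0,0]},
  {"translation": [0,0,0],"rot": [0,0,0]},
  {"translation": [0,0,0],"rot": [0,0,0]},
], grip=1)

```text
time: 3.9
position: [0.4984, -0.0929, 0.0651]
eef_rot: [-1.04, 0.319, -0.579]
contact_force: [-6.7, -4.0, 13.2]
gripper_width: 0.0121
```

```bash
python3 - <<'E'
from look import *
st=observe(); show(st)
K=fm+.0445*cy+.001*n
x=-(np.sin(.58)*up+np.cos(.58)*cy)
plan(st,K+.027*n,toolR(-n,x),1)
im,d,p=look("wrist","w3")
E
```

```text
t 3.9 pos [ 0.4984 -0.0929  0.0651] rpy [-1.04   0.319 -0.579] F [-6.7 -4.  13.2] w 0.0121 q [-0.64  0.53 -0.27  1.12  0.51  1.51]
total dist 0.0005 ang 0.001 rows 1 w total [-0.001 -0.     0.001]
0 tr [0.01, -0.00, -0.04] rot [-0.001, -0.000, 0.001]
```

View pics/w3.png

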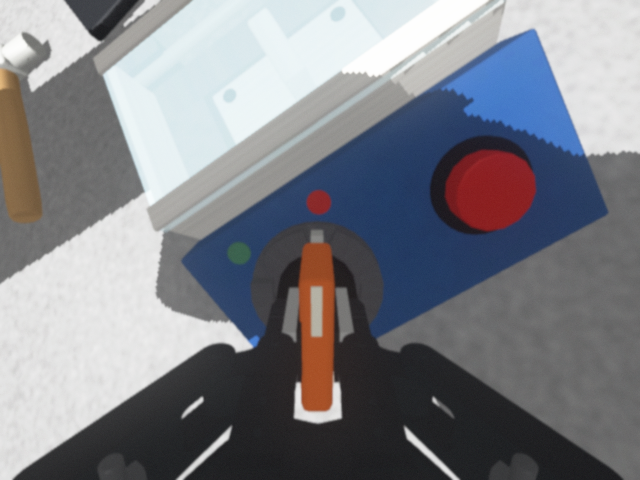

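The bar is gripped, with an opening of 12 mm. Now I pull outward.

Request:
play_rows([
  {"translation": [0,-0.3,0],"rot": [0,0,0]},
  {"translation": [0,-0.3,0],"rot": [0,0,0]},
  {"translation": [0,-0.3,0],"rot": [0,0,0]},
  {"translation": [0,-0.2,0],"rot": [0,0,0]},
  {"translation": [0,0,0],"rot": [0,0,0]},
  {"translation": [0,0,0],"rot": [0,0,0]},
])

```text
time: 4.45
position: [0.4978, -0.0988, 0.0735]
eef_rot: [-1.04, 0.32, -0.578]
contact_force: [-0.0, 5.5, -4.6]
gripper_width: 0.0119
```

```bash
python3 - <<'E'
from look import *
st=observe(); show(st); print("F along n",n@st["contact_force"], "TCP up,y,n",[(st["position"]-fm)@a*1000 for a in (up,cy,n)])
im,d,p=look("wrist","w4")
P,u,v=cloud(d,p);F=np.stack([(P-fm)@up,(P-fm)@cy,(P-fm)@n],1)*1000
B=im[v,u].astype(int); s=(B[:,0]>120)&(B[:,1]>40)&(B[:,1]<120)&(B[:,2]<70)&(abs(F[:,0])<60)&(abs(F[:,1]-44)<60)&(F[:,2]>40); G=F[s]; print("bar top n",np.percentile(G[:,2],[50,90]), cv2.minAreaRect(G[:,:2].astype(np.float32)))
E
```

```text
t 4.45 pos [ 0.4978 -0.0988  0.0735] rpy [-1.04   0.32  -0.578] F [-0.   5.5 -4.6] w 0.0119 q [-0.64  0.53 -0.25  1.15  0.51  1.5 ]
F along n -6.891655363238151 TCP up,y,n [np.float64(0.3677207763348766), np.float64(44.43416293757795), np.float64(38.141200578834166)]
bar top n [70.36206775 71.33239298] ((0.7483005523681641, 44.272247314453125), (12.747878074645996, 59.48149871826172), 56.94759750366211)
```

Pulled out by 9.8 mm against about 7 N. Now I turn it.

Request:
play_rows([
  {"translation": [0,-0.05,0],"rot": [0,-0.05,0]},
  {"translation": [0,0,0],"rot": [0,-0.11,0]},
  {"translation": [0,0,0],"rot": [0,-0.11,0]},
  {"translation": [0,0,0],"rot": [0,-0.11,0]},
  {"translation": [0,0,0],"rot": [0,-0.11,0]},
  {"translation": [0,0,0],"rot": [0,-0.11,0]},
])

```text
time: 5.0
position: [0.4971, -0.0986, 0.0738]
eef_rot: [-0.958, -0.013, -0.065]
contact_force: [-4.3, 6.6, -3.5]
gripper_width: 0.0123
```

```bash
python3 - <<'E'
from look import *
st=observe(); show(st); print("F along n",n@st["contact_force"], "TCP up,y,n",[(st["position"]-fm)@a*1000 for a in (up,cy,n)],"torque",st["torque"])
R=Rot.from_euler("xyz",st["eef_rot"]).as_matrix(); x=-R[:,0]; print("bar ang from tool",np.arctan2(-x@up,x@cy))
E
```

```text
t 5.0 pos [ 0.4971 -0.0986  0.0738] rpy [-0.958 -0.013 -0.065] F [-4.3  6.6 -3.5] w 0.0123 q [-0.65  0.53 -0.25  1.15  0.51  0.89]
F along n -6.434857160060811 TCP up,y,n [np.float64(0.6878229073686905), np.float64(45.08468572790891), np.float64(38.294850352135086)] torque [0.47160145 0.89853126 0.57550962]
bar ang from tool 0.02443414246914255
```

Request:
play_rows([
  {"translation": [0,0,0],"rot": [0,-0.11,0]},
  {"translation": [0,0,0],"rot": [0,-0.11,0]},
  {"translation": [0,0,0],"rot": [0,-0.11,0]},
  {"translation": [0,0,0],"rot": [0,-0.11,0]},
  {"translation": [0,0,0],"rot": [0,-0.11,0]},
  {"translation": [0,0,0],"rot": [0,-0.01,0]},
  {"translation": [0,0,0],"rot": [0,0,0]},
])

```text
time: 5.58
position: [0.4965, -0.0984, 0.0735]
eef_rot: [-1.038, -0.319, 0.407]
contact_force: [-8.1, 7.0, -5.2]
gripper_width: 0.0119
```

```bash
python3 - <<'E'
from look import *
st=observe(); show(st); print("F along n",n@st["contact_force"], "TCP up,y,n",[(st["position"]-fm)@a*1000 for a in (up,cy,n)],"torque",st["torque"])
R=Rot.from_euler("xyz",st["eef_rot"]).as_matrix(); x=-R[:,0]; print("bar ang from tool",np.arctan2(-x@up,x@cy))
im,d,p=look("wrist","w5")
P,u,v=cloud(d,p);F=np.stack([(P-fm)@up,(P-fm)@cy,(P-fm)@n],1)*1000
B=im[v,u].astype(int); s=(B[:,0]>120)&(B[:,1]>40)&(B[:,1]<120)&(B[:,2]<70)&(abs(F[:,0])<60)&(abs(F[:,1]-44)<60)&(F[:,2]>40); G=F[s]; print("bar top n",np.percentile(G[:,2],[50,90]), cv2.minAreaRect(G[:,:2].astype(np.float32)))
E
```

```text
t 5.58 pos [ 0.4965 -0.0984  0.0735] rpy [-1.038 -0.319  0.407] F [-8.1  7.  -5.2] w 0.0119 q [-0.65  0.53 -0.25  1.15  0.51  0.34]
F along n -7.857086821641703 TCP up,y,n [np.float64(0.6224699420024364), np.float64(45.780575031747645), np.float64(38.05135078699811)] torque [0.35722148 1.45999764 1.02102801]
bar ang from tool 0.5796922863275269
bar top n [70.43235219 71.31598973] ((0.6137523651123047, 45.53771209716797), (59.84973907470703, 12.164024353027344), 33.429752349853516)
```

View pics/w5.png

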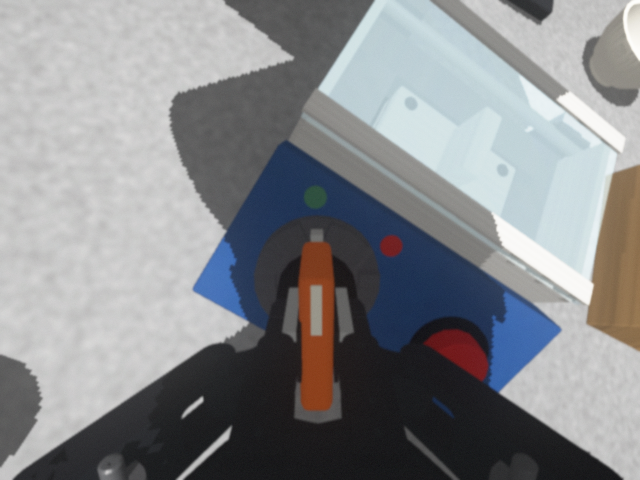

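The bar points at the green dot (316,197), and the measured bar angle is 0.58 rad. Releasing it.

Request:
play_rows([
  {"translation": [0,0,0],"rot": [0,0,0]},
  {"translation": [0,0,0],"rot": [0,0,0]},
  {"translation": [0,0,0],"rot": [0,0,0]},
  {"translation": [0,0,0],"rot": [0,0,0]},
  {"translation": [0,0,0],"rot": [0,0,0]},
  {"translation": [0,0,0],"rot": [0,0,0]},
], grip=-1)

```text
time: 6.13
position: [0.4983, -0.0997, 0.074]
eef_rot: [-1.042, -0.321, 0.407]
contact_force: [0.4, 0.6, -0.7]
gripper_width: 0.0828
```

Request:
play_rows([
  {"translation": [0,-2,0],"rot": [0,0,0]},
  {"translation": [0,-3,0],"rot": [0,0,0]},
  {"translation": [0,-3,0],"rot": [0,0,0]},
  {"translation": [0,0,0],"rot": [0,0,0]},
])

```text
time: 6.47
position: [0.4953, -0.1484, 0.1426]
eef_rot: [-1.046, -0.323, 0.406]
contact_force: [0.7, -0.5, -0.9]
gripper_width: 0.0853
```

```bash
python3 - <<'E'
from look import *
st=observe(); show(st)
im,d,p=look("wrist","w6")
P,u,v=cloud(d,p);F=np.stack([(P-fm)@up,(P-fm)@cy,(P-fm)@n],1)*1000
B=im[v,u].astype(int); s=(B[:,0]>120)&(B[:,1]>40)&(B[:,1]<120)&(B[:,2]<70)&(abs(F[:,0])<60)&(abs(F[:,1]-44)<60)&(F[:,2]>55); G=F[s]; print("bar top n",np.percentile(G[:,2],[10,50,90]), cv2.minAreaRect(G[:,:2].astype(np.float32)))
# button target: press with closed fingertips
Bt=fm-.05*cy+.001*n*0
x=-(np.sin(-.0)*up+np.cos(0)*cy)
plan(st,Bt+(.018+.045)*n,toolR(-n,x))
E
```

```text
t 6.47 pos [ 0.4953 -0.1484  0.1426] rpy [-1.046 -0.323  0.406] F [ 0.7 -0.5 -0.9] w 0.0853 q [-0.72  0.51 -0.08  1.37  0.48  0.26]
bar top n [60.07304928 60.91606611 61.70907399] ((0.5914421081542969, 45.111000061035156), (57.02968215942383, 9.593103408813477), 32.72504425048828)
total dist 0.1105 ang 0.581 rows 5 w total [0.004 0.581 0.005]
0 tr [1.55, 1.22, -1.00] rot [0.001, 0.116, 0.001]
1 tr [1.66, 1.21, -0.82] rot [0.001, 0.116, 0.001]
2 tr [1.74, 1.21, -0.62] rot [0.001, 0.116, 0.001]
3 tr [1.80, 1.21, -0.41] rot [0.001, 0.116, 0.001]
4 tr [1.84, 1.21, -0.20] rot [0.001, 0.116, 0.001]
```

View pics/w6.png

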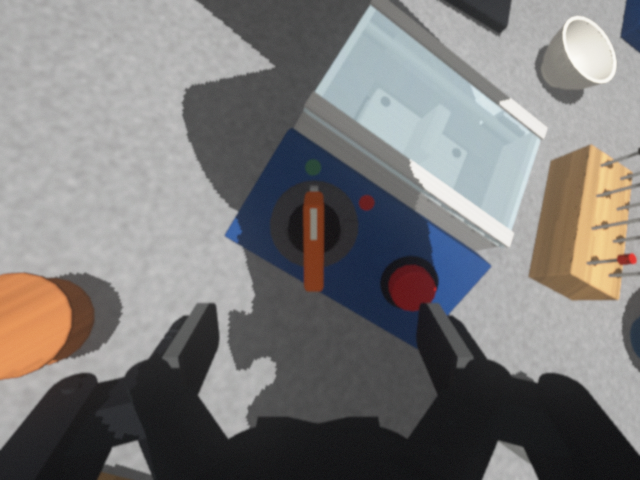

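The knob is home: the bar top is at 60.9 mm against 60.7 mm before, and it points at the green dot (314,167). Next is the button, with the fingers shut.

Request:
play_rows([
  {"translation": [1.55,0.4,-1.0],"rot": [0.001,0.116,0.001]},
  {"translation": [1.66,1.0,-0.82],"rot": [0.001,0.116,0.001]},
  {"translation": [1.74,1.2,-0.62],"rot": [0.001,0.116,0.001]},
  {"translation": [1.8,1.2,-0.41],"rot": [0.001,0.116,0.001]},
  {"translation": [1.84,1.2,-0.2],"rot": [0.001,0.116,0.001]},
  {"translation": [0,0,0],"rot": [0,0,0]},
  {"translation": [0,0,0],"rot": [0,0,0]},
  {"translation": [0,0,0],"rot": [0,0,0]},
], grip=1)

```text
time: 7.18
position: [0.588, -0.1235, 0.0984]
eef_rot: [-0.956, 0.004, -0.08]
contact_force: [0.5, 0.2, 0.6]
gripper_width: 0.0001
```

```bash
python3 - <<'E'
from look import *
st=observe(); show(st)
im,d,p=look("wrist","w7")
Bt=fm-.05*cy
x=-cy
plan(st,Bt+.018*n,toolR(-n,x))
for k in finder.trace("button_top","wrist")[:1]:
    P,u,v=cloud(d,p,k["pixels"]); F=np.stack([(P-fm)@up,(P-fm)@cy,(P-fm)@n],1)*1000
    print(round(k["confidence"],2),np.round(k["rect"]),np.round(np.percentile(F,[2,50,98],axis=0)).tolist())
E
```

```text
t 7.18 pos [ 0.588  -0.1235  0.0984] rpy [-0.956  0.004 -0.08 ] F [0.5 0.2 0.6] w 0.0001 q [-0.59  0.64  0.06  1.32  0.53  0.97]
total dist 0.0503 ang 0.008 rows 2 w total [-0.004  0.002 -0.006]
0 tr [0.14, 2.51, -0.06] rot [-0.002, 0.001, -0.003]
1 tr [0.13, 2.51, -0.05] rot [-0.002, 0.001, -0.003]
0.95 [292. 232. 348. 289.] [[-14.0, -66.0, 7.0], [3.0, -50.0, 19.0], [17.0, -34.0, 20.0]]
```

View pics/w7.png

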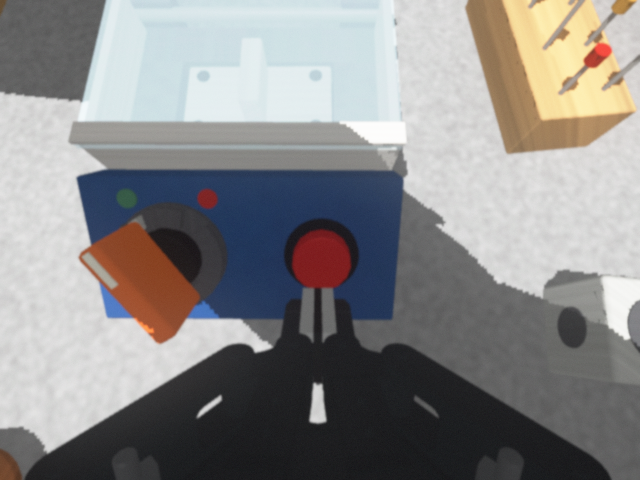

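The shut fingertips at (318,295) line up with the button (320,260), about 50 mm above it. Pressing now.

Request:
play_rows([
  {"translation": [0.14,2.4,-0.05],"rot": [-0.002,0.001,-0.003]},
  {"translation": [0.13,2.0,-0.05],"rot": [-0.002,0.001,-0.003]},
  {"translation": [0,0.5,0],"rot": [0,0,0]},
  {"translation": [0,0.3,0],"rot": [0,0,0]},
  {"translation": [0,0.3,0],"rot": [0,0,0]},
  {"translation": [0,0.15,0],"rot": [0,0,0]},
  {"translation": [0,0,0],"rot": [0,0,0]},
])

```text
time: 7.87
position: [0.5939, -0.093, 0.0525]
eef_rot: [-0.961, -0.0, -0.088]
contact_force: [-3.9, -1.5, 3.0]
gripper_width: 0.0001
```

```bash
python3 - <<'E'
from look import *
st=observe(); show(st); print("F along n",n@st["contact_force"], "TCP up,y,n",[round((st["position"]-fm)@a*1000,1) for a in (up,cy,n)])
im,d,p=look("wrist","w8")
E
```

```text
t 7.87 pos [ 0.5939 -0.093   0.0525] rpy [-0.961 -0.    -0.088] F [-3.9 -1.5  3. ] w 0.0001 q [-0.54  0.66 -0.05  1.16  0.54  1.03]
F along n 3.496477810026226 TCP up,y,n [np.float64(-0.2), np.float64(-50.8), np.float64(12.9)]
```

View pics/w8.png

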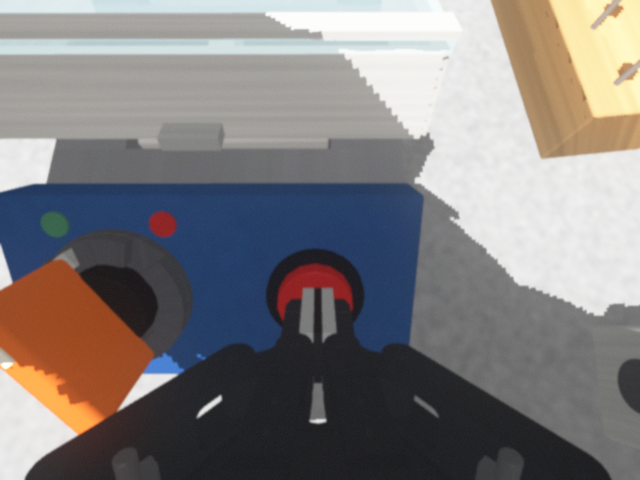

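The lid's front edge (near y=100) is already rising. I'm pressing slightly further and letting it open.

Request:
play_rows([
  {"translation": [0,0.1,0],"rot": [0,0,0]},
  {"translation": [0,0,0],"rot": [0,0,0]},
  {"translation": [0,0,0],"rot": [0,0,0]},
  {"translation": [0,-1.5,0],"rot": [0,0,0]},
  {"translation": [0,-3,0],"rot": [0,0,0]},
  {"translation": [0,-4,0],"rot": [0,0,0]},
  {"translation": [0,-4,0],"rot": [0,0,0]},
  {"translation": [0,-4,0],"rot": [0,0,0]},
])

```text
time: 8.58
position: [0.5855, -0.1868, 0.1879]
eef_rot: [-0.96, -0.0, -0.087]
contact_force: [1.3, 0.3, -0.3]
gripper_width: -0.0002
```

```bash
python3 - <<'E'
from look import *
st=observe(); show(st)
im,d,p=look("wrist","w9"); a,ad,ap=look("scene","s9")
P,u,v=cloud(d,p);L=(P-O)@Rc*1000
s=(L[:,0]<45)&(L[:,0]>-30)&(abs(L[:,1])<20)&(L[:,2]>50); G=L[s]
print("rib cand",len(G), np.percentile(G,[2,50,98],axis=0).round().tolist() if len(G) else 0)
Ps,us,vs=cloud(ad,ap);Ls=(Ps-O)@Rc*1000
s=(Ls[:,0]>60)&(Ls[:,0]<180)&(abs(Ls[:,1])<90)&(Ls[:,2]>110); print("lid", np.percentile(Ls[s],[2,50,98],axis=0).round().tolist())
s=(Ls[:,0]<75)&(Ls[:,0]>-60)&(abs(Ls[:,1])<95)&(Ls[:,2]>45);
if s.sum(): print("well hi",s.sum(),np.percentile(Ls[s],[2,50,98],axis=0).round().tolist())
big=cv2.resize(a[120:330,170:430],None,fx=3,fy=3,interpolation=cv2.INTER_CUBIC); cv2.imwrite("pics/s9c.png",big[:,:,::-1])
E
```

```text
t 8.58 pos [ 0.5855 -0.1868  0.1879] rpy [-0.96  -0.    -0.087] F [ 1.3  0.3 -0.3] w -0.0002 q [-0.67  0.64  0.31  1.61  0.5   0.89]
rib cand 967 [[-17.0, -10.0, 52.0], [0.0, -4.0, 74.0], [31.0, 4.0, 76.0]]
lid [[124.0, -87.0, 115.0], [143.0, -7.0, 164.0], [162.0, 85.0, 177.0]]
well hi 1565 [[-59.0, -69.0, 47.0], [-42.0, 70.0, 598.0], [24.0, 94.0, 665.0]]
```

View pics/w9.png

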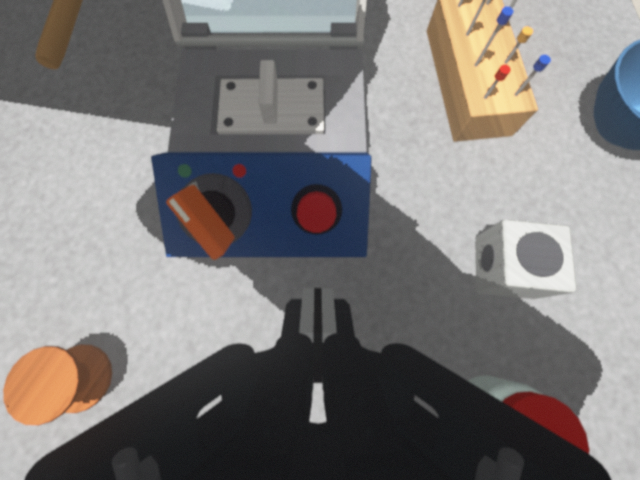

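View pics/s9c.png

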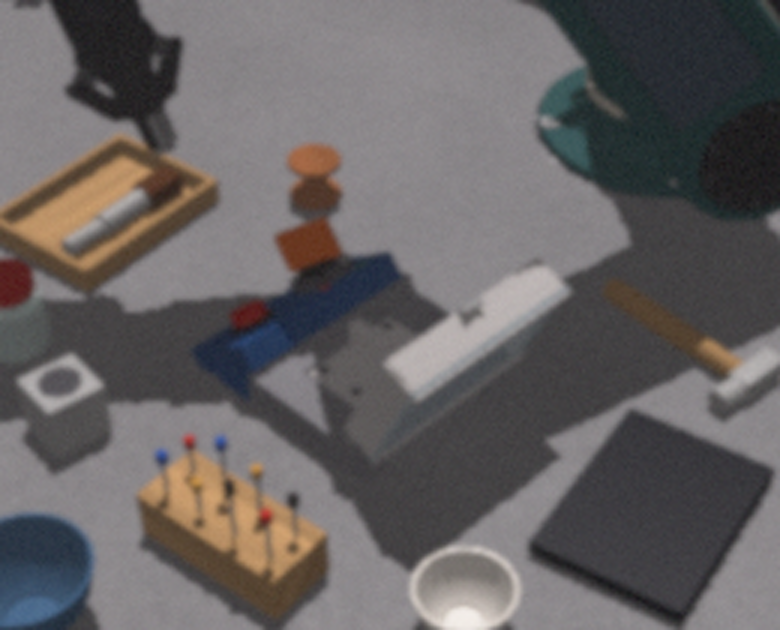

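The lid stands fully open, with its top edge about 175 mm high, and the button has come back up. The rib shows at (267,90). I refine the rib position and plan a vertical approach with the camera side turned away from the lid.

```bash
python3 - <<'E'
from look import *
st=observe()
im,d,p=pickle.load(open("pics/w9.pkl","rb"))
P,u,v=cloud(d,p);L=(P-O)@Rc*1000
s=(L[:,0]<60)&(L[:,0]>-50)&(abs(L[:,1])<30)&(L[:,2]>71); G=L[s]
print("rib",len(G),np.median(G[:,2]),cv2.minAreaRect(G[:,:2].astype(np.float32)))
s=(L[:,0]<75)&(L[:,0]>-50)&(abs(L[:,1])<75)&(abs(L[:,2]-41)<1.8); G=L[s]; print("block top",np.median(G[:,2]),np.percentile(G,[1,99],axis=0).round(),cv2.minAreaRect(G[:,:2].astype(np.float32)))
M=c2w([.007,-.003,.25]); print(M)
plan(st,M,toolR(np.array([0,0,-1.]),-cy))
E
```

```text
rib 672 74.45350924205229 ((7.869720458984375, -2.891542911529541), (50.10752868652344, 14.281082153320312), 0.26080596446990967)
block top 40.41631014978533 [[-46. -72.  39.]
 [ 72.  72.  42.]] ((13.677536010742188, -0.00728607177734375), (149.8452606201172, 122.60823822021484), 89.97106170654297)
[0.55678695 0.03421817 0.25      ]
total dist 0.2339 ang 0.607 rows 6 w total [-0.607 -0.003  0.007]
0 tr [-0.83, 1.27, 3.59] rot [-0.101, -0.000, 0.001]
1 tr [-0.83, 0.91, 3.70] rot [-0.101, -0.000, 0.001]
2 tr [-0.82, 0.53, 3.77] rot [-0.101, -0.000, 0.001]
3 tr [-0.82, 0.15, 3.81] rot [-0.101, -0.000, 0.001]
4 tr [-0.82, -0.24, 3.80] rot [-0.101, -0.000, 0.001]
5 tr [-0.82, -0.62, 3.76] rot [-0.101, -0.000, 0.001]
```

Request:
play_rows([
  {"translation": [-0.83,1.2,3.59],"rot": [-0.101,0,0.001]},
  {"translation": [-0.83,0.9,3.7],"rot": [-0.101,0,0.001]},
  {"translation": [-0.82,0.53,3.77],"rot": [-0.101,0,0.001]},
  {"translation": [-0.82,0.15,3.81],"rot": [-0.101,0,0.001]},
  {"translation": [-0.82,-0.24,3.8],"rot": [-0.101,0,0.001]},
  {"translation": [-0.82,-0.62,3.76],"rot": [-0.101,0,0.001]},
  {"translation": [0,0,0],"rot": [0,-0.12,0]},
  {"translation": [0,0,0],"rot": [0,-0.12,0]},
], grip=-1)

```text
time: 9.35
position: [0.5558, 0.0388, 0.2477]
eef_rot: [-1.558, 0.002, 0.166]
contact_force: [0.0, -1.4, -0.5]
gripper_width: 0.0855
```

Request:
play_rows([
  {"translation": [0,0,0],"rot": [0,-0.12,0]},
  {"translation": [0,0,0],"rot": [0,-0.12,0]},
  {"translation": [0,0,0],"rot": [0,-0.12,0]},
  {"translation": [0,0,0],"rot": [0,-0.12,0]},
  {"translation": [0,0,0],"rot": [0,-0.12,0]},
  {"translation": [0,0,0],"rot": [0,-0.12,0]},
  {"translation": [0,0,0],"rot": [0,-0.12,0]},
  {"translation": [0,0,0],"rot": [0,-0.12,0]},
])

```text
time: 10.02
position: [0.5561, 0.0345, 0.2465]
eef_rot: [-1.56, -0.01, 1.12]
contact_force: [0.5, 0.6, -0.3]
gripper_width: 0.0856
```

Request:
play_rows([
  {"translation": [0,0,0],"rot": [0,-0.12,0]},
  {"translation": [0,0,0],"rot": [0,-0.12,0]},
  {"translation": [0,0,0],"rot": [0,-0.12,0]},
  {"translation": [0,0,0],"rot": [0,-0.12,0]},
  {"translation": [0,0,0],"rot": [0,-0.12,0]},
  {"translation": [0,0,0],"rot": [0,-0.12,0]},
  {"translation": [0,0,0],"rot": [0,-0.12,0]},
  {"translation": [0,0,0],"rot": [0,-0.12,0]},
])

```text
time: 10.68
position: [0.5561, 0.0345, 0.2465]
eef_rot: [-1.572, -0.015, 2.081]
contact_force: [0.4, 0.6, -0.4]
gripper_width: 0.0851
```

Request:
play_rows([
  {"translation": [0,0,0],"rot": [0,-0.12,0]},
  {"translation": [0,0,0],"rot": [0,-0.12,0]},
  {"translation": [0,0,0],"rot": [0,-0.12,0]},
  {"translation": [0,0,0],"rot": [0,-0.12,0]},
  {"translation": [0,0,0],"rot": [0,-0.12,0]},
  {"translation": [0,0,0],"rot": [0,-0.12,0]},
  {"translation": [0,0,0],"rot": [0,-0.12,0]},
  {"translation": [0,0,0],"rot": [0,-0.12,0]},
])

```text
time: 11.35
position: [0.5561, 0.0345, 0.2465]
eef_rot: [-1.584, -0.007, 3.041]
contact_force: [-0.6, 0.3, 0.2]
gripper_width: 0.0856
```

```bash
python3 - <<'E'
from look import *
st=observe(); show(st)
im,d,p=look("wrist","w10")
P,u,v=cloud(d,p);L=(P-O)@Rc*1000
s=(L[:,0]<60)&(L[:,0]>-50)&(abs(L[:,1])<30)&(L[:,2]>71)&(L[:,2]<80); G=L[s]
print("rib",len(G),np.median(G[:,2]),cv2.minAreaRect(G[:,:2].astype(np.float32)))
plan(st,c2w([.0078,-.0029,.045]),toolR(np.array([0,0,-1.]),cy))
E
```

```text
t 11.35 pos [0.5561 0.0345 0.2465] rpy [-1.584 -0.007  3.041] F [-0.6  0.3  0.2] w 0.0856 q [-0.09  0.32  0.07  1.33  0.01 -1.56]
rib 774 74.39535174902807 ((7.458934783935547, -2.64707088470459), (49.753440856933594, 13.955964088439941), 0.6907524466514587)
total dist 0.2015 ang 0.021 rows 6 w total [ 0.013 -0.016  0.007]
0 tr [-0.03, 3.36, 0.03] rot [0.002, -0.003, 0.001]
1 tr [-0.03, 3.36, 0.03] rot [0.002, -0.003, 0.001]
2 tr [-0.02, 3.36, 0.02] rot [0.002, -0.003, 0.001]
3 tr [-0.02, 3.36, 0.01] rot [0.002, -0.003, 0.001]
4 tr [-0.02, 3.36, 0.00] rot [0.002, -0.003, 0.001]
5 tr [-0.01, 3.36, -0.00] rot [0.002, -0.003, 0.001]
```

View pics/w10.png

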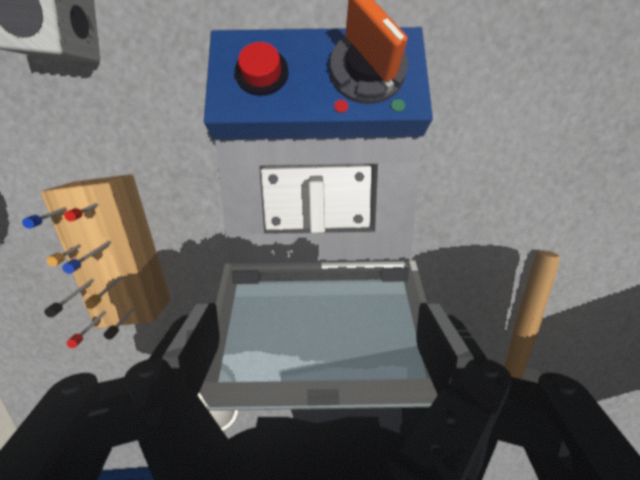

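The rib is at (317,205), and both views agree on its position to within 0.5 mm. I'm descending over it.

Request:
play_rows([
  {"translation": [-0.03,3.4,0.03],"rot": [0.002,-0.003,0.001]},
  {"translation": [-0.02,3.4,0.03],"rot": [0.002,-0.003,0.001]},
  {"translation": [-0.02,3.4,0.02],"rot": [0.002,-0.003,0.001]},
  {"translation": [-0.02,3.0,0.01],"rot": [0.002,-0.003,0.001]},
  {"translation": [-0.02,2.5,0],"rot": [0.002,-0.003,0.001]},
  {"translation": [0,0,0],"rot": [0,0,0]},
  {"translation": [0,0,0],"rot": [0,0,0]},
])

```text
time: 11.98
position: [0.5558, 0.0348, 0.0896]
eef_rot: [-1.574, -0.004, 3.047]
contact_force: [-0.0, 0.2, 0.9]
gripper_width: 0.0854
```

```bash
python3 - <<'E'
from look import *
st=observe(); show(st)
im,d,p=look("wrist","w11")
plan(st,c2w([.0078,-.0028,.045]),toolR(np.array([0,0,-1.]),cy))
E
```

```text
t 11.98 pos [0.5558 0.0348 0.0896] rpy [-1.574 -0.004  3.047] F [-0.   0.2  0.9] w 0.0854 q [-0.09  0.4  -0.24  0.93  0.   -1.56]
total dist 0.0446 ang 0.01 rows 2 w total [ 0.003 -0.009  0.004]
0 tr [-0.05, 2.23, -0.01] rot [0.001, -0.004, 0.002]
1 tr [-0.04, 2.23, -0.01] rot [0.001, -0.004, 0.002]
```

View pics/w11.png

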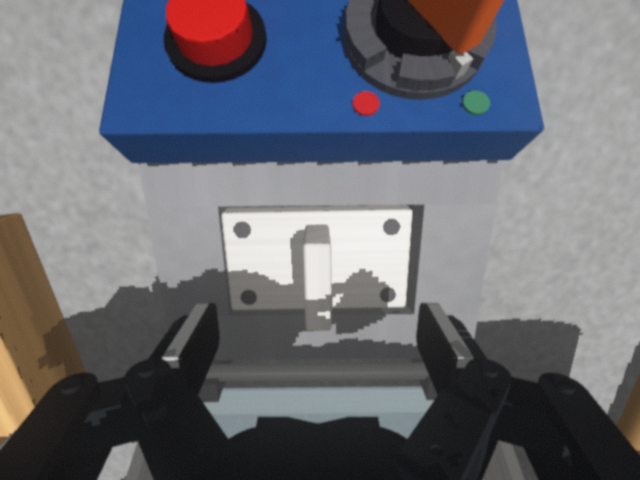

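The rib is centred between the open fingers and the knob still points to green. I'm descending the rest and gripping.

Request:
play_rows([
  {"translation": [-0.05,2.2,-0.01],"rot": [0.001,-0.004,0.002]},
  {"translation": [-0.04,2.2,-0.01],"rot": [0.001,-0.004,0.002]},
  {"translation": [0,0,0],"rot": [0,0,0]},
])

```text
time: 12.28
position: [0.5568, 0.0349, 0.0449]
eef_rot: [-1.571, 0.001, 3.056]
contact_force: [-1.1, -0.0, -0.0]
gripper_width: 0.0854
```

Request:
play_rows([
  {"translation": [0,0,0],"rot": [0,0,0]},
  {"translation": [0,0,0],"rot": [0,0,0]},
  {"translation": [0,0,0],"rot": [0,0,0]},
  {"translation": [0,0,0],"rot": [0,0,0]},
  {"translation": [0,0,0],"rot": [0,0,0]},
  {"translation": [0,0,0],"rot": [0,0,0]},
  {"translation": [0,0,0],"rot": [0,0,0]},
  {"translation": [0,0,0],"rot": [0,0,0]},
], grip=1)

```text
time: 12.95
position: [0.5574, 0.0348, 0.0467]
eef_rot: [-1.571, 0.003, 3.057]
contact_force: [-3.6, 1.1, 8.9]
gripper_width: 0.0131
```

Request:
play_rows([
  {"translation": [0,-0.5,0],"rot": [0,0,0]},
  {"translation": [0,-0.5,0],"rot": [0,0,0]},
  {"translation": [0,-0.5,0],"rot": [0,0,0]},
  {"translation": [0,-0.5,0],"rot": [0,0,0]},
  {"translation": [0,0,0],"rot": [0,0,0]},
])

```text
time: 13.37
position: [0.5574, 0.0348, 0.067]
eef_rot: [-1.571, 0.003, 3.057]
contact_force: [0.2, -0.1, -3.7]
gripper_width: 0.0132
```

```bash
python3 - <<'E'
from look import *
st=observe(); show(st)
im,d,p=look("wrist","w12")
E
```

```text
t 13.37 pos [0.5574 0.0348 0.067 ] rpy [-1.571e+00  3.000e-03  3.057e+00] F [ 0.2 -0.1 -3.7] w 0.0132 q [-0.08  0.42 -0.28  0.87  0.   -1.57]
```

View pics/w12.png

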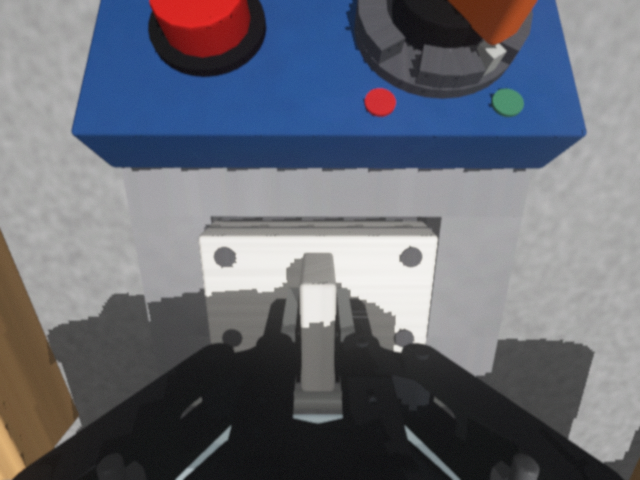

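The mould is lifted 20 mm and hangs straight (block corners at (200,235) and (438,240)). I'm raising it well above the 175 mm lid edge.

Request:
play_rows([
  {"translation": [0,-1.5,0],"rot": [0,0,0]},
  {"translation": [0,-2.5,0],"rot": [0,0,0]},
  {"translation": [0,-3,0],"rot": [0,0,0]},
  {"translation": [0,-3,0],"rot": [0,0,0]},
  {"translation": [0,-3,0],"rot": [0,0,0]},
  {"translation": [0,-3,0],"rot": [0,0,0]},
  {"translation": [0,-2,0],"rot": [0,0,0]},
  {"translation": [0,-1,0],"rot": [0,0,0]},
])

```text
time: 14.08
position: [0.5576, 0.0346, 0.2587]
eef_rot: [-1.571, 0.006, 3.057]
contact_force: [0.2, 1.2, -5.2]
gripper_width: 0.013
```

```bash
python3 - <<'E'
from look import *
st=observe(); show(st)
a=np.radians(7.5+180); x=np.array([np.cos(a),np.sin(a),0])
plan(st,[.524,.338,.255],toolR(np.array([0,0,-1.]),x),12)
E
```

```text
t 14.08 pos [0.5576 0.0346 0.2587] rpy [-1.571  0.006  3.057] F [ 0.2  1.2 -5.2] w 0.013 q [-0.08  0.31  0.1   1.35  0.   -1.57]
total dist 0.3052 ang 0.215 rows 12 w total [-0.    -0.215 -0.006]
0 tr [0.49, 0.03, -2.50] rot [-0.000, -0.018, -0.000]
1 tr [0.45, 0.03, -2.50] rot [-0.000, -0.018, -0.000]
2 tr [0.40, 0.03, -2.51] rot [-0.000, -0.018, -0.000]
3 tr [0.36, 0.03, -2.52] rot [-0.000, -0.018, -0.000]
4 tr [0.31, 0.03, -2.52] rot [-0.000, -0.018, -0.000]
5 tr [0.27, 0.03, -2.53] rot [-0.000, -0.018, -0.000]
6 tr [0.22, 0.03, -2.53] rot [-0.000, -0.018, -0.000]
7 tr [0.18, 0.03, -2.54] rot [-0.000, -0.018, -0.000]
8 tr [0.13, 0.03, -2.54] rot [-0.000, -0.018, -0.000]
9 tr [0.08, 0.03, -2.54] rot [-0.000, -0.018, -0.000]
10 tr [0.04, 0.03, -2.54] rot [-0.000, -0.018, -0.000]
11 tr [-0.01, 0.03, -2.54] rot [-0.000, -0.018, -0.000]
```

Request:
play_rows([
  {"translation": [0.49,0,-2.5],"rot": [0,-0.018,0]},
  {"translation": [0.45,0,-2.5],"rot": [0,-0.018,0]},
  {"translation": [0.4,0,-2.51],"rot": [0,-0.018,0]},
  {"translation": [0.36,0,-2.52],"rot": [0,-0.018,0]},
  {"translation": [0.31,0,-2.52],"rot": [0,-0.018,0]},
  {"translation": [0.27,0,-2.53],"rot": [0,-0.018,0]},
  {"translation": [0.22,0,-2.53],"rot": [0,-0.018,0]},
  {"translation": [0.18,0,-2.54],"rot": [0,-0.018,0]},
])

```text
time: 14.75
position: [0.534, 0.2381, 0.2558]
eef_rot: [-1.571, 0.002, -3.081]
contact_force: [-0.2, -0.6, -3.6]
gripper_width: 0.013
```

Request:
play_rows([
  {"translation": [0.13,0,-2.54],"rot": [0,-0.018,0]},
  {"translation": [0.08,0,-2.54],"rot": [0,-0.018,0]},
  {"translation": [0.04,0,-2.54],"rot": [0,-0.018,0]},
  {"translation": [0,0,-2.54],"rot": [0,-0.018,0]},
  {"translation": [0,0,0],"rot": [0,0,0]},
  {"translation": [0,0,0],"rot": [0,0,0]},
])

```text
time: 15.25
position: [0.5227, 0.339, 0.2554]
eef_rot: [-1.571, 0.002, -3.008]
contact_force: [-0.3, -1.3, -4.1]
gripper_width: 0.013
```

```bash
python3 - <<'E'
from look import *
st=observe(); show(st)
im,d,p=look("wrist","w13")
res=finder.trace("slab_top","wrist")
for k in res[:3]:
    P,u,v=cloud(d,p,k["pixels"]); print(round(k["confidence"],2),np.round(k["rect"]),np.median(P,0))
P,u,v=cloud(d,p); s=(abs(P[:,2]-.018)<.005)&(abs(P[:,0]-.524)<.15)&(abs(P[:,1]-.338)<.12)&(im[v,u].sum(1)<200)
G=P[s]*1000; print("slab",len(G),np.median(G[:,2]),cv2.minAreaRect(G[:,:2].astype(np.float32)))
im2,d2,p2=look("side","sd13"); look("scene","s13")
E
```

```text
t 15.25 pos [0.5227 0.339  0.2554] rpy [-1.571e+00  2.000e-03 -3.008e+00] F [-0.3 -1.3 -4.1] w 0.013 q [ 0.44  0.43  0.28  1.41 -0.   -1.26]
0.79 [140. 329. 318. 419.] [0.67345291 0.57398339 0.01828998]
0.66 [223. 123. 414. 222.] [0.52512294 0.31230749 0.01852999]
slab 9834 18.51792296928059 ((524.2894287109375, 318.4685974121094), (199.78529357910156, 103.1304931640625), 8.282844543457031)
```

View pics/w13.png

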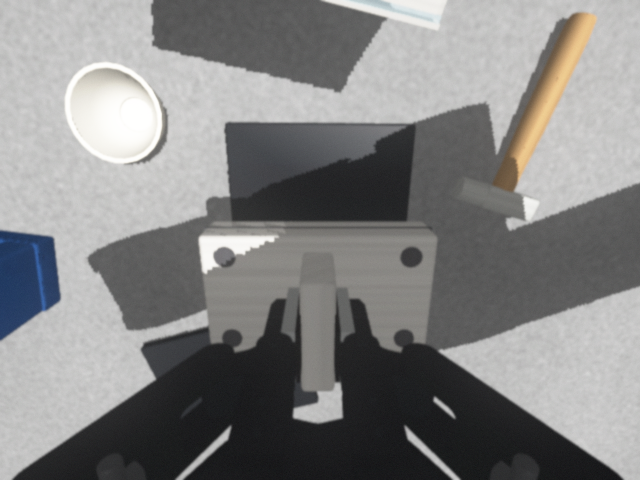

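View pics/s13.png

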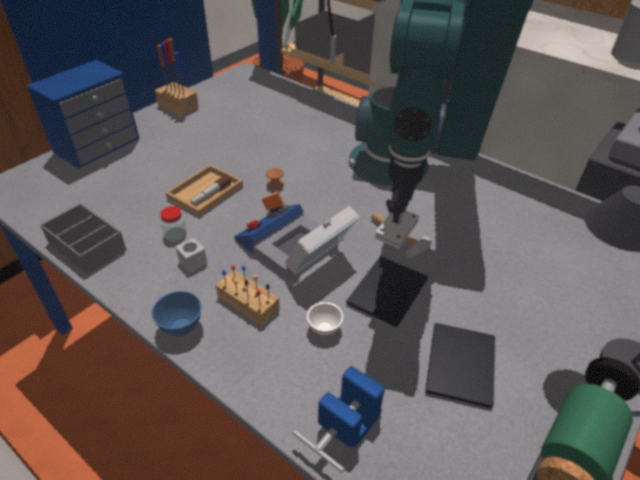

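The slab's centre from this view is (0.521, 0.342), against (0.524, 0.338) before. The TCP is at (0.523, 0.339) and the yaw agrees to within 1°. Lowering slowly near the slab.

Request:
play_rows([
  {"translation": [0,2.5,0],"rot": [0,0,0]},
  {"translation": [0,3,0],"rot": [0,0,0]},
  {"translation": [0,3,0],"rot": [0,0,0]},
  {"translation": [0,3,0],"rot": [0,0,0]},
  {"translation": [0,3,0],"rot": [0,0,0]},
  {"translation": [0,2,0],"rot": [0,0,0]},
  {"translation": [0,1.5,0],"rot": [0,0,0]},
  {"translation": [0,0.8,0],"rot": [0,0,0]},
])

```text
time: 16.12
position: [0.5229, 0.3368, 0.0662]
eef_rot: [-1.57, 0.0, -3.011]
contact_force: [-0.4, 0.8, -4.2]
gripper_width: 0.013
```

Request:
play_rows([
  {"translation": [0,0.4,0],"rot": [0,0,0]},
  {"translation": [0,0.3,0],"rot": [0,0,0]},
  {"translation": [0,0.2,0],"rot": [0,0,0]},
  {"translation": [0,0.2,0],"rot": [0,0,0]},
  {"translation": [0,0,0],"rot": [0,0,0]},
  {"translation": [0,0,0],"rot": [0,0,0]},
])

```text
time: 16.62
position: [0.5237, 0.3381, 0.0575]
eef_rot: [-1.571, 0.003, -3.01]
contact_force: [1.0, 0.7, -4.8]
gripper_width: 0.0131
```

Request:
play_rows([
  {"translation": [0,0.2,0],"rot": [0,0,0]},
  {"translation": [0,0.2,0],"rot": [0,0,0]},
  {"translation": [0,0.2,0],"rot": [0,0,0]},
  {"translation": [0,0,0],"rot": [0,0,0]},
  {"translation": [0,0,0],"rot": [0,0,0]},
])

```text
time: 17.03
position: [0.5234, 0.338, 0.0508]
eef_rot: [-1.571, 0.002, -3.01]
contact_force: [0.6, -0.2, -4.2]
gripper_width: 0.0125
```

Request:
play_rows([
  {"translation": [0,0.1,0],"rot": [0,0,0]},
  {"translation": [0,0.1,0],"rot": [0,0,0]},
  {"translation": [0,0,0],"rot": [0,0,0]},
])

```text
time: 17.28
position: [0.5237, 0.338, 0.0497]
eef_rot: [-1.571, 0.003, -3.01]
contact_force: [-1.8, -1.1, 5.8]
gripper_width: 0.0129
```

Contact felt at TCP z = 0.0497, against an expected 0.049. Releasing, then straight up.

Request:
play_rows([
  {"translation": [0,0,0],"rot": [0,0,0]},
  {"translation": [0,0,0],"rot": [0,0,0]},
  {"translation": [0,0,0],"rot": [0,0,0]},
  {"translation": [0,0,0],"rot": [0,0,0]},
  {"translation": [0,0,0],"rot": [0,0,0]},
  {"translation": [0,0,0],"rot": [0,0,0]},
  {"translation": [0,0,0],"rot": [0,0,0]},
], grip=-1)

```text
time: 17.87
position: [0.5236, 0.338, 0.049]
eef_rot: [-1.571, 0.002, -3.01]
contact_force: [0.3, -0.6, -0.0]
gripper_width: 0.0853
```

Request:
play_rows([
  {"translation": [0,-1.5,0],"rot": [0,0,0]},
  {"translation": [0,-3,0],"rot": [0,0,0]},
  {"translation": [0,-3.5,0],"rot": [0,0,0]},
  {"translation": [0,-3.5,0],"rot": [0,0,0]},
  {"translation": [0,-3.5,0],"rot": [0,0,0]},
  {"translation": [0,-3,0],"rot": [0,0,0]},
  {"translation": [0,0,0],"rot": [0,0,0]},
  {"translation": [0,0,0],"rot": [0,0,0]},
])

```text
time: 18.53
position: [0.5238, 0.3383, 0.2306]
eef_rot: [-1.572, 0.005, -3.01]
contact_force: [0.9, 0.3, -1.2]
gripper_width: 0.0857
```

```bash
python3 - <<'E'
from look import *
st=observe(); show(st)
im,d,p=look("wrist","w14")
P,u,v=cloud(d,p)*1 if 0 else cloud(d,p)
near=(abs(P[:,0]-.524)<.15)&(abs(P[:,1]-.338)<.12)
G=P[near&(abs(P[:,2]-.043)<.004)]*1000; print("block top",np.median(G[:,2]),cv2.minAreaRect(G[:,:2].astype(np.float32)))
A=np.c_[G[:,:2],np.ones(len(G))]; print("tilt",np.linalg.lstsq(A,G[:,2],rcond=None)[0])
G=P[near&(abs(P[:,2]-.077)<.004)]*1000; print("rib top",np.median(G[:,2]),cv2.minAreaRect(G[:,:2].astype(np.float32)))
s=near&(abs(P[:,2]-.018)<.005)&(im[v,u].sum(1)<250); G=P[s]*1000; print("slab",np.median(G[:,2]),cv2.minAreaRect(G[:,:2].astype(np.float32)))
im,d,p=look("side","sd14"); a,ad,ap=look("scene","s14")
Ps,us,vs=cloud(ad,ap);Ls=(Ps-O)@Rc*1000
s=(Ls[:,0]>60)&(Ls[:,0]<180)&(abs(Ls[:,1])<90)&(Ls[:,2]>110); print("lid", np.percentile(Ls[s],[2,50,98],axis=0).round().tolist())
for c,(I,D,Q) in {"scene":(a,ad,ap),"side":(im,d,p)}.items():
    P,u,v=cloud(D,Q);F=np.stack([(P-fm)@up,(P-fm)@cy,(P-fm)@n],1)*1000
    B=I[v,u].astype(int); s=(B[:,0]>110)&(B[:,0]>B[:,2]+60)&(B[:,1]<130)&(abs(F[:,0])<50)&(abs(F[:,1]-44)<45)&(F[:,2]>15)
    if s.sum(): print(c,"knob",s.sum(),np.percentile(F[s],[2,50,98],axis=0).round().tolist())
E
```

```text
t 18.53 pos [0.5238 0.3383 0.2306] rpy [-1.572  0.005 -3.01 ] F [ 0.9  0.3 -1.2] w 0.0857 q [ 0.44  0.43  0.21  1.34 -0.   -1.26]
block top 43.54160393550577 ((524.4967651367188, 337.7055358886719), (110.2983627319336, 64.06986999511719), 7.49533224105835)
tilt [-5.73065048e-04  4.57611827e-03  4.22676242e+01]
rib top 77.41423819082877 ((524.428466796875, 337.7430419921875), (13.587203979492188, 49.630706787109375), 7.327871799468994)
slab 18.503977276117745 ((521.7698974609375, 338.34942626953125), (200.89390563964844, 147.97384643554688), 7.523934841156006)
lid [[124.0, -86.0, 114.0], [144.0, -6.0, 164.0], [161.0, 87.0, 177.0]]
scene knob 87 [[-16.0, 27.0, 24.0], [17.0, 51.0, 54.0], [29.0, 63.0, 61.0]]
side knob 88 [[-6.0, 35.0, 19.0], [21.0, 56.0, 38.0], [31.0, 66.0, 56.0]]
```

View pics/w14.png

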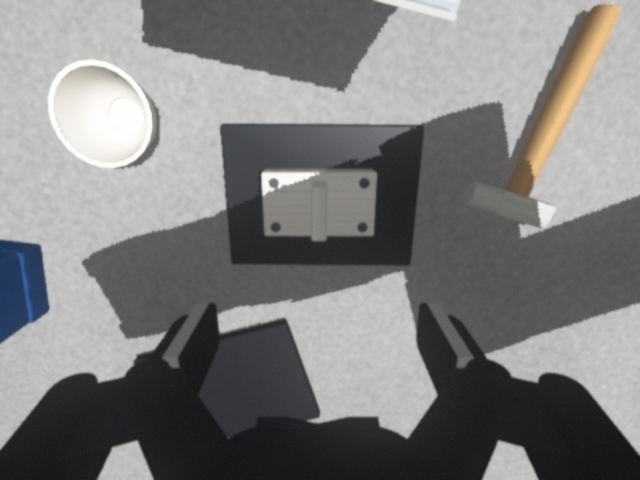

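View pics/s14.png

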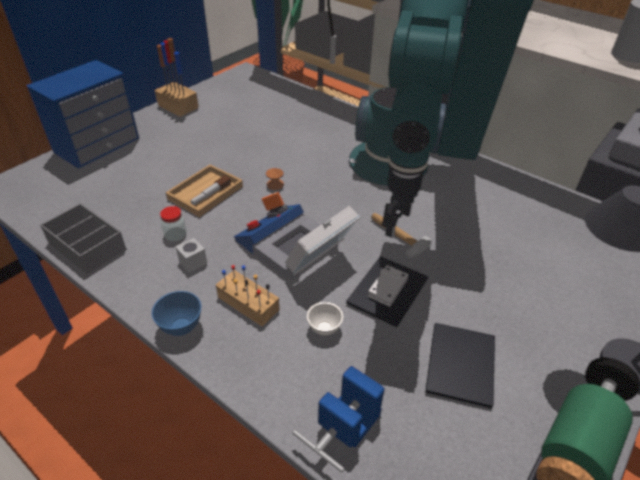

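The mould lies flat at the slab's middle, about 3 mm off centre and with its yaw matching. The lid is open, the knob is home at green, the gripper is clear, and the other things are where they were. Handing in.

```bash
python3 - <<'E'
from station import order
print(order.finish_job())
E
```

```text
the job is handed in; nothing more can be done
None
```

The mould is out of the clamp and lying flat in the middle of the near cooling slab. I handed the job in at about 18.7 s of the 61 s allowed; no verdict is reported.

**What I did**
- **Knob:** I pulled it out about 10 mm, turned it by about 1.17 rad to the green notch and let it go. It snapped home.
- **Button and lid:** I pressed the red button with the shut fingers, and the lid sprang open.
- **Mould:** I gripped it by the rib, lifted it over the open lid and set it on the slab nearer the base. It touched down slowly, with a contact reading of about 6 N, and I then backed the gripper straight up.

**Last checks**

| Check | Result |
|---|---|
| Mould centre against slab centre | about 3 mm off |
| Long sides | agree to within 0.1° (7.5° each) |
| Flatness | tilt about 0.005 rad; block top at z = 43.5 mm, as expected |
| Lid | top edge about 175 mm over the bench, as the open position should be |
| Knob | bar top 60.9 mm above the face right after release (60.7 mm before pulling), pointing at green |
| Other things on the bench | no shift seen in the final pictures, judged by eye |
| Gripper | clear of everything at the end |

No check failed. The first two estimates of the slab's centre differed by about 5 mm, and the final view of the whole slab gave (0.522, 0.338). While the fingers closed on the knob and on the rib, the wrist force rose briefly to about 9–15 N, probably the fingertips touching the hub and the block. That is far below the limits.

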